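# Unlock the curing cabinet and hold its sprung door open

### The arm

A 7-joint arm with a two-finger parallel gripper is mounted at the origin on the work surface. World frame = base frame: x ahead of the robot, y to its left, z up, the work surface at z = 0. Lengths are in m, angles in degrees, forces in N, time in s.
With the tool pointing down it reaches from about 0.35 to 0.9 m from the base axis. Payload 19.9 kg.
Tool frame: the origin (TCP) lies midway between the tips of the shut fingers; the grasp point (between the pads) lies behind it (manip.grasp_offset is the z of the grasp point in the tool frame, in m); z points along the fingers, y is the line along which they close (so a half turn about z gives the same grasp; the last joint's range is limited). The gripper opens to 94 mm and grips with 3 to 60 N. Pads are 16 mm wide; open, the fingers measure 119 mm over their backs; the gripper's body (75 mm by 177 mm) begins 78 mm behind the grasp point.
Start: joints at [70.044, 23.915, -0.59, 92.452, 0.269, 63.638, -3.037], TCP at [0.189, -0.596, 0.205] pointing down, gripper open.
Joint ranges: [-161.28, 161.28], [-22.2, 115.67], [-73.04, 71.86], [3.21, 147.25], [-68.34, 248.33], [10.77, 114.83], [-161.83, 161.83]. Speed limits (degrees/s): [108.29, 108.29, 136.94, 136.94, 172.46, 172.46, 172.46].

### API

Orientations are given as a 3x3 rotation matrix whose columns are the frame's x, y, z axes.
In Python, from cell import manip gives the robot as it stands. The module is installed in compiled form; this text tells all that it offers.
- The arm moves only by the tool jog_arm, never from a script. Its argument "commands" is text: rows parted by semicolons, each of 4 numbers parted by spaces: the shift along the tool's x, y, z normalised to -1 to 1, where 1 is 0.3 m, then the turn about the tool's z normalised to -1 to 1, where 1 is 0.5 rad. A call has 1 to 5 rows; each row shifts and turns the commanded pose from where the row before left it, along the tool's axes as they then stand; what a row does not reach is not made up. A row lasts 1/12 s, in which the tool goes at most 41.7 mm and 7.16 degrees, less where a joint would pass 70% of its speed; a pose out of reach is approached as far as the arm can. A call with a number of a shift or a turn outside -1 to 1 is refused whole. A call with a gripper value outside its range is refused whole. "grip" is the opening, from 0 (shut) to 1 (fully open), set as the call begins (left out, the last holds). The fingers move at their own pace and stop on an object; "grip_force" is the grip in N (left out, the last holds). Time passes only in rows, so rows that do not move let the fingers close. It gives the time, the measured TCP pose, the force, the opening and the grip force at its end, in the units of the state.
- manip.observe(): the state, without advancing time (a new reading comes with each control period).
- manip.capture(name): name is "scene" or "top"; returns a dict with "frame" (400x640x3 uint8, red, green, blue), "K" (3x3 intrinsics, pixels), "R" (3x3) and "t" (3): a world point X has camera coordinates R X + t. Camera axes: x right, y down, z forward; pixel columns grow to the right and rows downward; lengths in m; the calibration is good to about 2 mm. A picture is of the moment at which its call begins. There is no depth.
- manip.sign_off(): hands the job in; it is judged then, once.
The state is a dict: "clock": time; "joint_pos": joint angles; "joint_velocities": joint speeds; "effort": joint torques, N m; "tool_pos": TCP position; "orientation": TCP orientation; "wrist_force": force on the tool from outside, world axes, zero at the start; "torque": the same for the moment, N m; "opening": opening from 0.0 (shut) to 1.0 (fully open); "gripper_force": force on a finger pad.
Only numpy, scipy, OpenCV 4.12 (cv2) and the standard library are available. Lean on these libraries where they do the work, as an engineer would, in place of code of your own. Each camera call takes 0.05 s, during which the arm holds its last target. There are 200 camera calls.

### The job

Pull the orange-handled locking pin up out of its sleeve on the front of the amber curing cabinet and stand it in the empty blue cup, foot down, with the door still shut. Then swing the self-closing door open by its black upright handle to 50 degrees (the long red stroke on the bench scale) and finish while holding it there: the spring would shut it, so do not let go. Leave the other things on the bench where they are.

Things in the scene. Friction and masses are not known exactly. Their poses are not given: they have to be found in the camera images.
- cabinet: Fixed tabletop curing cabinet, amber clear walls, white front frame: 200 deep (x) x 320 wide (y) x 200 mm high. Origin: foot of the middle of its front face, on the bench; x points into it, y to its left, z up. The pin's sleeve, an upright dark steel tube 22 mm across with 12.6 mm bore, is on its front right at (-30, -130) mm; bore floor 100, mouth 140 mm above the bench.
- door (a joint): Door angle, rad: 0 shut, growing as its free right edge swings out to the robot; stop at 1.6; 50 degrees = 0.873. A spring always pulls it shut: 0.45 N m shut, 0.7 N m at 50 degrees (about 3 to 4 N at the handle). Panel 205 wide, 160 high, 12 mm thick, 0.45 kg, top edge 182 mm above the bench. A red tongue on its free edge lies just behind the pin, so the pin in its sleeve blocks the door.
- door_handle (a point): Centre of the top end of the handle, 235 mm above the bench: black upright round bar, 16 mm in diameter, 115 mm long, joined by two thin stays to the door; its top 65 mm is free all round and rises past the cabinet top. Its axis is 50 mm in front of the cabinet's front face and, door shut, 160 mm right of the hinge line. Axes turn with the door (the cabinet's when shut).
- door_hinge (a point): Point on the door's upright hinge line at its left edge, 200 mm above the bench, at (0, 110) mm in the cabinet's frame. Opening turns the door clockwise seen from above. Below, the bench has a flat printed scale centred on the hinge line: white strokes each 10 degrees of door angle from 0 (shut) to 90, the 50 one long and red, each in line with the door panel at that angle.
- pin: Loose locking pin, 150 mm long, about 90 g: steel shaft 10 mm in diameter and 96 mm long below, orange round handle 16 mm in diameter and 54 mm long above. Origin: centre of its foot; z runs up along it to the handle. At the start it stands in the sleeve, foot 100 mm above the bench and 40 mm deep in the bore, top at 250 mm.
- cup: Empty blue round cup, fixed to the bench: mouth 72 mm across outside, walls 4 mm, slightly narrower below, 85 mm high. Origin: centre of its underside. It stands to the left or to the right of the cabinet's front.
- pen_pot: Bystander: white pot with four pens, 72 mm across, 155 mm high; origin under its centre.
- spray_can: Bystander: red spray can with black cap, 56 mm across, 170 mm high; origin under its centre.
- tape_roll: Bystander: roll of brown tape lying flat, 100 mm across, 24 mm high; origin under its centre.
- house_model: Bystander: white model house on a black card 130 x 150 mm, 83 mm high; origin under its centre.
- carton: Bystander: open cardboard box 100 x 140 x 60 mm; origin under its centre.
- spool: Bystander: filament spool lying flat, 160 mm across, 60 mm high; origin under its centre.
There are look-alikes about, which are no part of the job. Of the things like the cup, leave any that is green, grey or pink; of the rest the smaller one is meant.

How it is judged (in metres and radians):
On the way:
1. the pin stands in the cup, let go, with the door still shut (horizontal distance between pin and cup below 0.034 m and height (world z) of pin below 0.03 m and angle between pin's own z axis and vertical below 0.8 rad and contact force between pin and the fingers below 0.1 N and value of joint door below 0.06 rad), for 0.2 s.
At the end, for the whole second after the job is handed in: The door is held still by the fingers (more than 1 N on it) at 50 degrees, within 5 degrees, and the pin stands in the blue cup, foot on or near the cup's floor, let go (value of joint door between 0.786 and 0.96 rad and velocity of joint door between -0.05 and 0.05 rad/s and contact force between door and the fingers above 1 N and contact force between door and pin below 0.1 N and horizontal distance between pin and cup below 0.034 m and height (world z) of pin below 0.03 m and angle between pin's own z axis and vertical below 0.8 rad and contact force between pin and the fingers below 0.1 N); the arm keeps its last pose, push and grip.
It fails at once if the pin is dropped or laid over (tilted more than 63 degrees) (angle between pin's own z axis and vertical above 1.1 rad).
It fails at once if another thing on the bench is shifted more than 30 mm or tipped over (distance of any of pen_pot, spray_can, tape_roll, house_model, carton, spool from where it was at the start of the episode above 0.03 m or angle between any of pen_pot, spray_can, tape_roll, house_model, carton, spool's own z axis and vertical above 0.5 rad).
It also fails if it takes over 69 s, if anything falls off the work surface, if the arm or the gripper's body presses on something with over 40 N, if the wrist force passes 120 N, or if a joint passes its speed limit or range.

## Working session

There is one attempt and no reset: what is moved stays moved. The work goes in short steps, Python scripts to look and compute and a tool call to move; the robot and the scene stay as the last step left them, time stands still between calls to the robot, and variables do not carry over. Pictures are saved under pics/ and viewed, at most 12 in all, crops included, and the job is handed in when it is done.

Besides the shell and the picture viewer there is one more tool, called after ">>>" as a command line: name --argument value ..., lists and objects as JSON in quotes. jog_arm: Moves the arm, as the interface text tells. Scaled input: -1 to 1 covers 0.3 m each way for a shift and 0.5 rad each way for a turn. Its arguments: {"type":"object","properties":{"commands":{"type":"string"},"grip":{"type":"number"},"grip_force":{"type":"number"}},"required":["commands"]}

```bash
mkdir -p pics; python3 - <<'E'
from cell import manip
import cv2,pickle,numpy as np
d={}
for n in("scene","top"):
    c=manip.capture(n);d[n]=c;cv2.imwrite(f"pics/{n}0.png",c["frame"][:,:,::-1])
    print(n,c["K"],c["R"],c["t"])
pickle.dump(d,open("cap0.pkl","wb"))
o=manip.observe();print(o,manip.grasp_offset)
E
```

```text
scene [[477.98641137   0.         312.69166747]
 [  0.         477.98641137 205.32613499]
 [  0.           0.           1.        ]] [[ 0.97529899  0.21998094  0.0200064 ]
 [ 0.15741674 -0.62865344 -0.76158705]
 [-0.15495755  0.74592442 -0.64775375]] [-0.50132884  0.0294056   1.83795827]
top [[397.19371277   0.         314.39327392]
 [  0.         397.19371277 200.63270735]
 [  0.           0.           1.        ]] [[ 0.01549774 -0.99986648 -0.00518165]
 [-0.97894127 -0.014118   -0.20365331]
 [ 0.20355297  0.0082287  -0.97902936]] [-0.02500411  0.54368582  1.27022421]
{'clock': 0.1, 'joint_pos': array([70.0454991 , 23.94468292, -0.59104348, 92.4809585 ,  0.26939943,
       63.63865151, -3.03514586]), 'joint_velocities': array([-0.03750454, -0.0907392 ,  0.05134355, -0.08304312,  0.11653645,
       -0.00998912,  0.08717292]), 'effort': array([ 1.96758650e-03, -8.52585626e+01,  6.40257150e-01, -4.26691461e+01,
       -4.88835317e-02,  1.64081814e-02,  7.45183047e-05]), 'tool_pos': array([ 0.18863424, -0.5955026 ,  0.20489528]), 'orientation': array([[ 9.53299188e-01,  3.02027300e-01, -4.09125999e-04],
       [ 3.02027566e-01, -9.53298647e-01,  1.01925017e-03],
       [-8.21778856e-05, -1.09521769e-03, -9.99999397e-01]]), 'wrist_force': array([-0.06017221,  0.45630908, -0.00976315]), 'torque': array([-0.01829595, -0.00109856,  0.03579574]), 'gripper_force': 0.0, 'opening': 0.999715669051108} -0.0188
```

View pics/scene0.png

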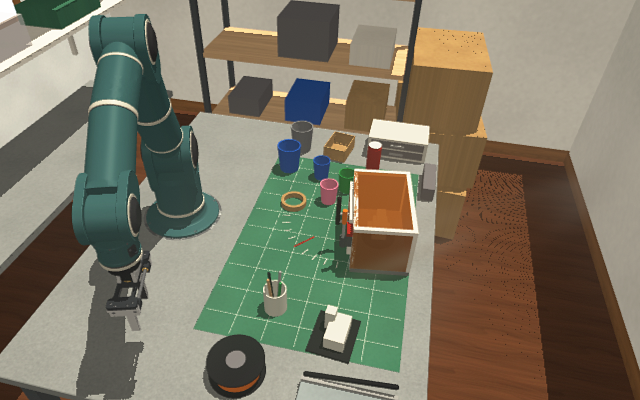

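View pics/top0.png

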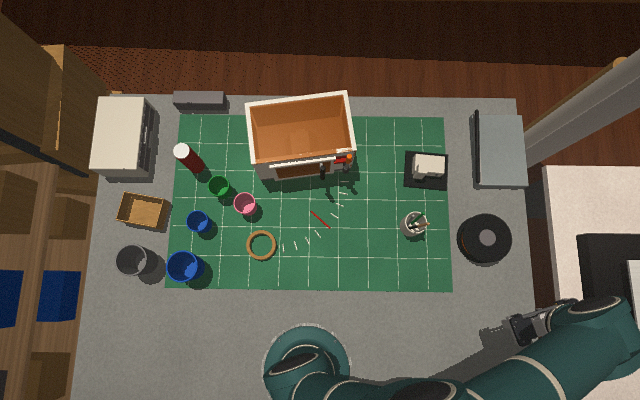

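The top view shows the candidates for the cup: small blue (198,221), large blue (185,267), green (219,187), pink (245,203) and grey (131,260). Going by the description I choose the small blue one at (198,221). The pin's orange handle is near (348,159) and the black door handle near (322,170).

```bash
cat > h.py <<'E'
import numpy as np,cv2
def ray(c,u,v):
    d=c["R"].T@np.linalg.solve(c["K"],[u,v,1.]);o=-c["R"].T@c["t"];return o,d
def plane(c,u,v,z):
    o,d=ray(c,u,v);return o+d*(z-o[2])/d[2]
def proj(c,X):
    p=c["K"]@(c["R"]@np.array(X)+c["t"]);return p[:2]/p[2]
def tri(c1,p1,c2,p2):
    A=[];b=[]
    for c,p in((c1,p1),(c2,p2)):
        o,d=ray(c,*p);d/=np.linalg.norm(d);P=np.eye(3)-np.outer(d,d);A.append(P);b.append(P@o)
    return np.linalg.lstsq(np.vstack(A),np.hstack(b),rcond=None)[0]
def blobs(f,lo,hi,amin=15):
    m=cv2.inRange(cv2.cvtColor(f,cv2.COLOR_RGB2HSV),np.array(lo),np.array(hi))
    n,l,s,ce=cv2.connectedComponentsWithStats(m)
    return [(s[i].tolist(),ce[i].round(1).tolist()) for i in range(1,n) if s[i][4]>=amin]
E
python3 - <<'E'
from h import *
import pickle
d=pickle.load(open("cap0.pkl","rb"))
T=d["top"]["frame"];S=d["scene"]["frame"]
a=cv2.resize(T[140:260,170:370],None,fx=4,fy=4,interpolation=cv2.INTER_CUBIC)[:,:,::-1]
cv2.imwrite("pics/ct.png",a)
b=cv2.resize(S[140:290,280:430],None,fx=4,fy=4,interpolation=cv2.INTER_CUBIC)[:,:,::-1]
cv2.imwrite("pics/cs.png",b)
for n in d:
    print(n,"blue",blobs(d[n]["frame"],(105,120,50),(125,255,255),60))
    print("orange",[x for x in blobs(d[n]["frame"],(3,180,120),(18,255,255),12) ])
    print("red",[x for x in blobs(d[n]["frame"],(0,150,100),(4,255,255),8) ])
E
```

```text
scene blue [([285, 78, 45, 47, 1623], [307.2, 100.5]), ([278, 139, 23, 34, 639], [288.9, 154.8]), ([313, 155, 17, 25, 330], [321.1, 166.6])]
orange [([355, 172, 58, 57, 2735], [383.5, 200.3]), ([342, 209, 7, 18, 70], [344.7, 216.8]), ([219, 378, 39, 14, 128], [238.3, 387.4])]
red [([367, 147, 15, 22, 245], [373.5, 157.9]), ([347, 222, 5, 12, 49], [348.6, 227.9])]
top blue [([186, 210, 26, 23, 446], [198.4, 221.5]), ([166, 250, 39, 32, 942], [184.1, 266.2]), ([0, 270, 24, 58, 1083], [9.1, 296.2]), ([36, 271, 45, 51, 1881], [58.2, 295.8])]
orange [([250, 96, 101, 55, 2563], [311.5, 117.9]), ([251, 117, 6, 23, 45], [253.2, 128.8]), ([254, 141, 4, 10, 14], [254.7, 146.1]), ([347, 154, 5, 6, 23], [349.0, 156.2])]
red [([334, 158, 12, 5, 37], [339.8, 160.0]), ([311, 211, 19, 18, 35], [320.7, 219.9])]
```

View pics/ct.png

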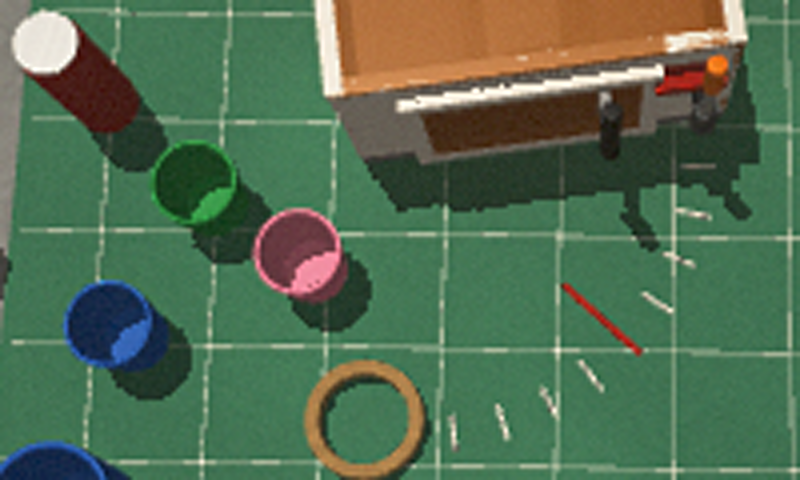

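View pics/cs.png

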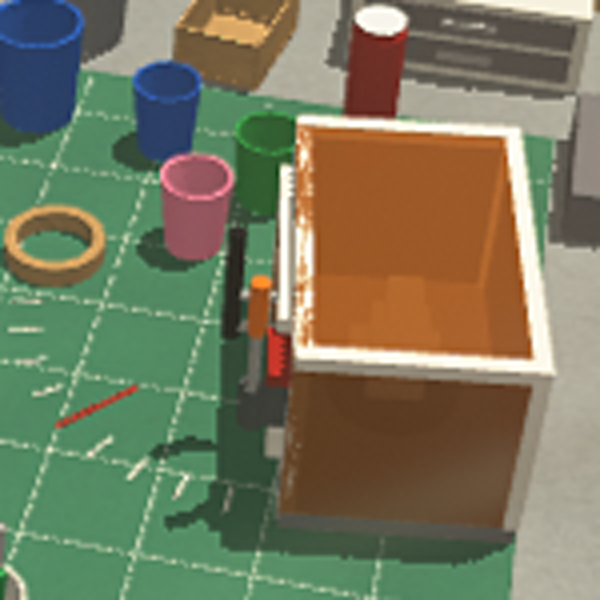

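The crops show the pin's top at top-crop (718,63) and scene-crop (261,284). The handle's top is near top-crop (608,100) and scene-crop (237,232). The small blue cup's rim centre is at (109,323) and (167,82); it is clearly smaller than the other blue one. The red stroke runs from (565,286) to (640,353).

```bash
python3 - <<'E'
from h import *
import pickle
np.set_printoptions(precision=4,suppress=True)
d=pickle.load(open("cap0.pkl","rb"));T=d["top"];S=d["scene"]
t=lambda x,y:((x+.5)/4-.5+170,(y+.5)/4-.5+140)
s=lambda x,y:((x+.5)/4-.5+280,(y+.5)/4-.5+140)
print("cam",-T["R"].T@T["t"],-S["R"].T@S["t"])
for n,a,b,z in(("pin",t(718,63),s(261,283),.25),("handle",t(608,104),s(237,232),.235),("cup",t(109,323),s(167,82),.085)):
    print(n,tri(T,a,S,b),plane(T,*a,z),plane(S,*b,z))
fl=plane(T,*t(328,95),.2);fr=plane(T,*t(744,42),.2);print("front",fl,fr,np.hypot(*(fl-fr)[:2]))
fls=plane(S,*s(297,120),.2);frs=plane(S,*s(292,360),.2);print("frontS",fls,frs)
for a in (t(565,286),t(640,353)): print("red",plane(T,*a,0))
for a in (s(137,387),s(58,426)): print("redS",plane(S,*a,0))
for p in ((1,2),):
  pass
# big bystanders (x,y at their tops)
for n,a,z in (("pink",t(298,253),.085),("green",t(194,182),.085),("can",t(46,43),.17),("pot",(414,224),.1),("house",(428,165),.08),("tape",t(364,420),.02)): print(n,plane(T,*a,z))
yaw=np.arctan2(*( -(fr-fl)[[0,1]]*[-1,1]) );print("yaw",np.degrees(yaw))
E
```

```text
cam [ 0.2741 -0.0278  1.3542] [ 0.7691 -1.2422  1.223 ]
pin [ 0.6393 -0.1178  0.2477] [ 0.6395 -0.1174  0.25  ] [ 0.6388 -0.1211  0.25  ]
handle [ 0.6095 -0.0392  0.2313] [ 0.6119 -0.0379  0.235 ] [ 0.6071 -0.046   0.235 ]
cup [0.4676 0.3629 0.082 ] [0.4672 0.3621 0.085 ] [0.4682 0.3586 0.085 ]
front [0.6266 0.1739 0.2   ] [ 0.673  -0.1413  0.2   ] 0.3185306388833106
frontS [0.6256 0.1674 0.2   ] [ 0.6713 -0.1482  0.2   ]
red [ 0.5183 -0.0048 -0.    ]
red [ 0.4609 -0.0702  0.    ]
redS [ 0.5195 -0.0044  0.    ]
redS [ 0.4616 -0.0703  0.    ]
pink [0.5272 0.212  0.085 ]
green [0.5856 0.3009 0.085 ]
can [0.6751 0.4022 0.17  ]
pot [ 0.4635 -0.3353  0.1   ]
house [ 0.6658 -0.3939  0.08  ]
tape [0.3981 0.1615 0.02  ]
yaw 8.383895343498017
```

>>> jog_arm --commands "0 0 -0.08 -0.22; 0 0 -0.08 -0.22; 0 0 -0.08 -0.22; 0 0 -0.08 -0.22; 0 0 -0.08 -0.22" --grip 0.5 --grip_force 30

```text
clock: 0.52
tool_pos: [0.1886, -0.5955, 0.3263]
orientation: [[0.651, 0.759, -0.0], [0.759, -0.651, 0.001], [0.0, -0.001, -1.0]]
wrist_force: [-0.6, 0.6, 0.2]
opening: 0.683
gripper_force: 0.0
```

>>> jog_arm --commands "0 0 0 -0.22; 0 0 0 -0.22; 0 0 0 -0.22; 0 0 0 -0.22; 0 0 0 -0.22"

```text
clock: 0.93
tool_pos: [0.1887, -0.5957, 0.3251]
orientation: [[0.158, 0.987, -0.0], [0.987, -0.158, 0.001], [0.001, -0.0, -1.0]]
wrist_force: [0.2, -0.7, -0.1]
opening: 0.503
gripper_force: 0.0
```

```bash
cat > go.py <<'E'
import sys,numpy as np
from cell import manip
def st():
    o=manip.observe();R=o["orientation"];p=o["tool_pos"]
    print("t %.2f p %s yang %.2f F %s op %.3f gf %.1f j %s"%(o["clock"],p.round(4),np.degrees(np.arctan2(R[1,1],R[0,1])),o["wrist_force"].round(1),o["opening"],o["gripper_force"],o["joint_pos"].round(0)))
    return p,R
p,R=st()
if len(sys.argv)>3:
    d=R.T@(np.array(list(map(float,sys.argv[1:4])))-p);print("shift",(d/.3).round(3),"min rows",np.linalg.norm(d)/.0417)
E
python3 go.py 0.6385 -0.1195 0.325
```

```text
t 0.93 p [ 0.1887 -0.5957  0.3251] yang -9.09 F [ 0.2 -0.7 -0.1] op 0.503 gf 0.0 j [ 78.  20. -11.  83.   4.  78.  58.]
shift [1.804e+00 1.230e+00 1.000e-03] min rows 15.708067644527965
```

>>> jog_arm --commands "0.09 0.06 0 0; 0.09 0.06 0 0; 0.09 0.06 0 0; 0.09 0.06 0 0; 0.09 0.06 0 0"

```text
clock: 1.35
tool_pos: [0.3003, -0.4759, 0.3252]
orientation: [[0.163, 0.987, -0.0], [0.987, -0.163, 0.0], [0.0, -0.0, -1.0]]
wrist_force: [1.3, -0.3, 0.2]
opening: 0.498
gripper_force: 0.0
```

>>> jog_arm --commands "0.09 0.06 0 0; 0.09 0.06 0 0; 0.09 0.06 0 0; 0.09 0.06 0 0; 0.09 0.06 0 0"

```text
clock: 1.77
tool_pos: [0.4111, -0.3574, 0.3253]
orientation: [[0.163, 0.987, -0.0], [0.987, -0.163, 0.0], [0.0, -0.0, -1.0]]
wrist_force: [0.5, -0.9, 0.4]
opening: 0.498
gripper_force: 0.0
```

>>> jog_arm --commands "0.09 0.06 0 0; 0.09 0.06 0 0; 0.09 0.06 0 0; 0.09 0.06 0 0; 0.09 0.06 0 0"

```text
clock: 2.18
tool_pos: [0.522, -0.239, 0.3253]
orientation: [[0.163, 0.987, -0.0], [0.987, -0.163, 0.0], [0.0, -0.0, -1.0]]
wrist_force: [0.5, -1.7, -0.5]
opening: 0.5
gripper_force: 0.0
```

```bash
python3 go.py 0.6385 -0.1195 0.325
```

```text
t 2.18 p [ 0.522  -0.239   0.3253] yang -9.41 F [ 0.5 -1.7 -0.5] op 0.500 gf 0.0 j [ 43.  15. -27.  90.   7.  76.   6.]
shift [0.456 0.318 0.001] min rows 4.002537585950334
```

>>> jog_arm --commands "0.09 0.064 0 0; 0.09 0.064 0 0; 0.09 0.064 0 0; 0.09 0.064 0 0; 0.09 0.064 0 0"

```text
clock: 2.6
tool_pos: [0.6388, -0.1216, 0.3251]
orientation: [[0.164, 0.987, -0.001], [0.987, -0.164, 0.0], [-0.0, -0.001, -1.0]]
wrist_force: [-0.1, -0.6, 0.1]
opening: 0.499
gripper_force: 0.0
```

```bash
python3 go.py 0.6385 -0.1195 0.213; python3 - <<'E'
from h import *
from cell import manip
T=manip.capture("top");S=manip.capture("scene")
a=cv2.resize(T["frame"][100:220,260:400],None,fx=4,fy=4);b=cv2.resize(S["frame"][150:270,280:340+60],None,fx=4,fy=4)
cv2.imwrite("pics/c2.png",cv2.resize(np.vstack([b])[:,:,::-1],(480,480)))
E
```

```text
t 2.60 p [ 0.6388 -0.1216  0.3251] yang -9.41 F [-0.1 -0.6  0.1] op 0.499 gf 0.0 j [ 29.  25. -30.  79.  12.  80. -10.]
shift [ 0.007 -0.002  0.374] min rows 2.6881812449920246
```

View pics/c2.png

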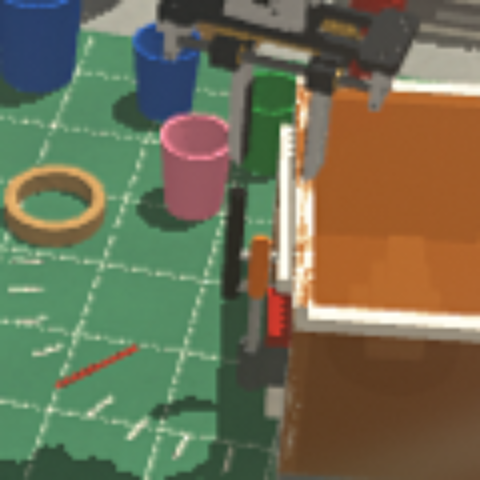

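The two fingers (at about (240,150) and (315,170)) sit above and either side of the pin handle at (260,240), so I go down.

>>> jog_arm --commands "0.007 0 0.074 0; 0 0 0.075 0; 0 0 0.075 0; 0 0 0.075 0; 0 0 0.075 0"

```text
clock: 3.12
tool_pos: [0.6378, -0.1212, 0.2119]
orientation: [[0.164, 0.987, -0.001], [0.987, -0.164, -0.0], [-0.0, -0.001, -1.0]]
wrist_force: [-0.1, -0.7, -0.2]
opening: 0.5
gripper_force: 0.0
```

>>> jog_arm --commands "0 0 0 0; 0 0 0 0; 0 0 0 0; 0 0 0 0; 0 0 0 0" --grip 0 --grip_force 30

```text
clock: 3.53
tool_pos: [0.6389, -0.1208, 0.2146]
orientation: [[0.163, 0.987, 0.002], [0.987, -0.163, -0.0], [-0.0, 0.002, -1.0]]
wrist_force: [0.4, -0.3, 0.2]
opening: 0.182
gripper_force: 0.0
```

>>> jog_arm --commands "0 0 0 0; 0 0 0 0; 0 0 0 0"

```text
clock: 3.78
tool_pos: [0.6384, -0.1207, 0.2144]
orientation: [[0.163, 0.987, 0.001], [0.987, -0.163, -0.0], [-0.0, 0.001, -1.0]]
wrist_force: [-3.1, 0.9, 8.3]
opening: 0.165
gripper_force: 30.0
```

```bash
python3 go.py
```

```text
t 3.78 p [ 0.6384 -0.1207  0.2144] yang -9.40 F [-3.1  0.9  8.3] op 0.165 gf 30.0 j [ 28.  29. -29.  87.  15.  68. -12.]
```

>>> jog_arm --commands "0 0 -0.03 0; 0 0 -0.04 0; 0 0 -0.05 0; 0 0 -0.05 0; 0 0 -0.05 0"

```text
clock: 4.2
tool_pos: [0.6385, -0.1207, 0.2814]
orientation: [[0.163, 0.987, 0.001], [0.987, -0.163, -0.0], [0.0, 0.001, -1.0]]
wrist_force: [-0.2, 0.7, -1.0]
opening: 0.163
gripper_force: 29.9
```

>>> jog_arm --commands "0 0 -0.06 0; 0 0 -0.06 0; 0 0 -0.06 0; 0 0 -0.06 0; 0 0 -0.06 0"

```text
clock: 4.62
tool_pos: [0.6383, -0.1206, 0.3717]
orientation: [[0.163, 0.987, 0.001], [0.987, -0.163, -0.0], [0.0, 0.001, -1.0]]
wrist_force: [0.3, 0.1, -0.8]
opening: 0.164
gripper_force: 29.9
```

```bash
python3 go.py .4675 .361 .37; python3 - <<'E'
from h import *
from cell import manip
S=manip.capture("scene")
cv2.imwrite("pics/c3.png",cv2.resize(S["frame"][90:270,240:440],None,fx=2.5,fy=2.5)[:,:,::-1])
E
```

```text
t 4.62 p [ 0.6383 -0.1206  0.3717] yang -9.38 F [ 0.3  0.1 -0.8] op 0.164 gf 29.9 j [ 28.  24. -30.  74.  12.  85. -10.]
shift [ 1.491 -0.823  0.005] min rows 12.25399911707506
```

View pics/c3.png

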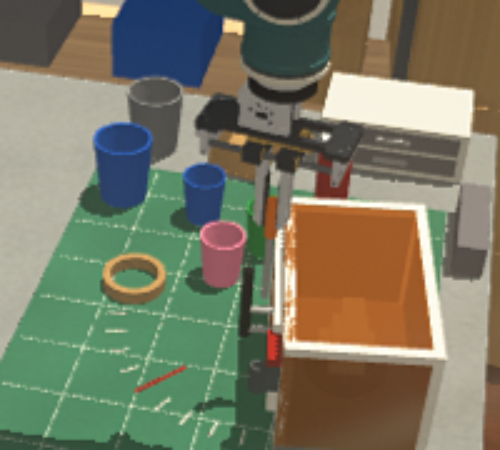

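The pin (orange at (268,215) in the crop) is up, upright and clear of the sleeve. I now carry it to the small blue cup at crop (204,190).

>>> jog_arm --commands "0.1 -0.055 0 0; 0.1 -0.055 0 0; 0.1 -0.055 0 0; 0.1 -0.055 0 0; 0.1 -0.055 0 0"

```text
clock: 5.08
tool_pos: [0.5807, 0.0423, 0.3706]
orientation: [[0.163, 0.987, 0.001], [0.987, -0.163, -0.0], [0.0, 0.001, -1.0]]
wrist_force: [0.9, 0.2, -0.9]
opening: 0.164
gripper_force: 29.9
```

>>> jog_arm --commands "0.1 -0.055 0 0; 0.1 -0.055 0 0; 0.1 -0.055 0 0; 0.1 -0.055 0 0; 0.1 -0.055 0 0"

```text
clock: 5.5
tool_pos: [0.5237, 0.2038, 0.3706]
orientation: [[0.163, 0.987, 0.002], [0.987, -0.163, 0.0], [0.0, 0.002, -1.0]]
wrist_force: [0.9, -0.7, -1.2]
opening: 0.164
gripper_force: 29.9
```

>>> jog_arm --commands "0.1 -0.055 0 0; 0.1 -0.055 0 0; 0.1 -0.055 0 0; 0.1 -0.055 0 0; 0.09 -0.055 0 0"

```text
clock: 5.92
tool_pos: [0.4662, 0.3625, 0.3705]
orientation: [[0.163, 0.987, 0.001], [0.987, -0.163, 0.001], [0.001, 0.001, -1.0]]
wrist_force: [0.8, 0.9, -1.3]
opening: 0.16
gripper_force: 29.9
```

```bash
python3 go.py .4675 .361 .21; python3 - <<'E'
from h import *
from cell import manip
S=manip.capture("scene");T=manip.capture("top")
a=cv2.resize(S["frame"][80:200,260:380],None,fx=4,fy=4);b=cv2.resize(T["frame"][160:280,140:220],None,fx=4,fy=4)
cv2.imwrite("pics/c4.png",np.hstack([a,b])[:,:,::-1])
E
```

```text
t 5.92 p [0.4662 0.3625 0.3705] yang -9.38 F [ 0.8  0.9 -1.3] op 0.160 gf 29.9 j [ -8.  19. -43.  83.  13.  83. -61.]
shift [-0.005  0.004  0.535] min rows 3.849766675748808
```

View pics/c4.png

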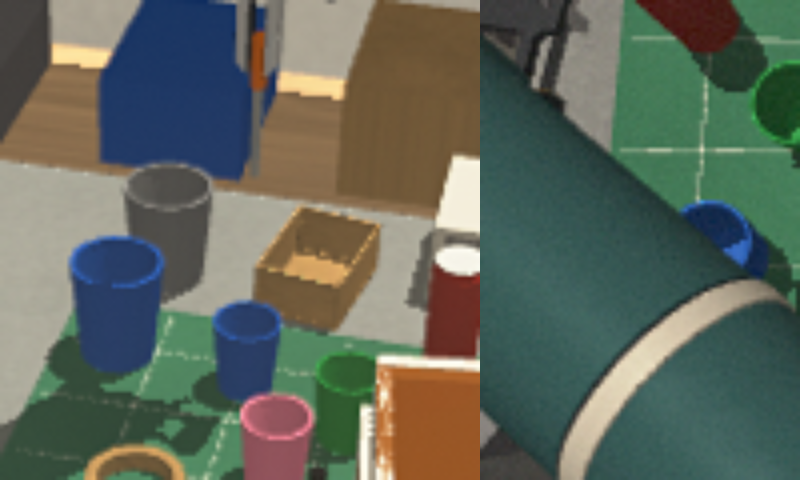

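The pin hangs upright above the small blue cup (crop (247,340)), with its foot near (255,175), so I lower it.

>>> jog_arm --commands "0 0 0.11 0; 0 0 0.11 0; 0 0 0.11 0; 0 0 0.11 0; 0 0 0.06 0"

```text
clock: 6.43
tool_pos: [0.4668, 0.3594, 0.2168]
orientation: [[0.164, 0.987, -0.002], [0.987, -0.164, -0.002], [-0.002, -0.001, -1.0]]
wrist_force: [0.4, 0.7, -1.8]
opening: 0.166
gripper_force: 29.9
```

```bash
python3 go.py .4675 .361 .122; python3 - <<'E'
from h import *
from cell import manip
S=manip.capture("scene")
a=cv2.resize(S["frame"][110:200,270:370],None,fx=5,fy=5)
cv2.imwrite("pics/c5.png",a[:,:,::-1])
E
```

```text
t 6.43 p [0.4668 0.3594 0.2168] yang -9.42 F [ 0.4  0.7 -1.8] op 0.166 gf 29.9 j [ -9.  25. -41.  96.  18.  66. -64.]
shift [0.006 0.002 0.316] min rows 2.2746550836870942
```

View pics/c5.png

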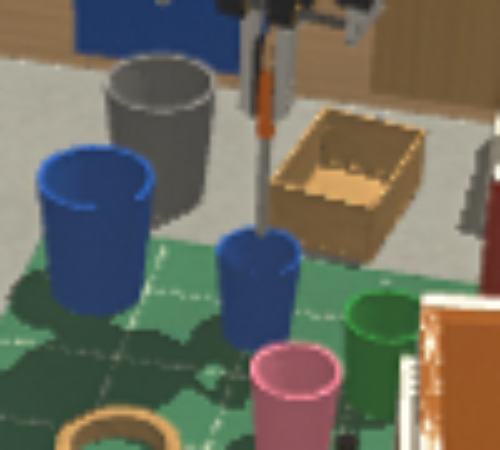

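The pin's foot (262,235) is just above the centre of the small blue cup's mouth (258,250). I lower it in and release.

>>> jog_arm --commands "0 0 0.07 0; 0 0 0.07 0; 0 0 0.07 0; 0 0 0.06 0; 0 0 0.03 0"

```text
clock: 6.9
tool_pos: [0.4675, 0.3602, 0.1288]
orientation: [[0.164, 0.986, -0.0], [0.986, -0.164, -0.0], [-0.001, -0.0, -1.0]]
wrist_force: [0.6, -0.3, -0.5]
opening: 0.166
gripper_force: 29.9
```

>>> jog_arm --commands "0 0 0.01 0; 0 0 0.01 0; 0 0 0 0"

```text
clock: 7.15
tool_pos: [0.4676, 0.3609, 0.1241]
orientation: [[0.163, 0.987, 0.001], [0.987, -0.163, 0.001], [0.001, 0.001, -1.0]]
wrist_force: [0.5, 0.8, -1.6]
opening: 0.162
gripper_force: 29.9
```

```bash
python3 go.py
```

```text
t 7.15 p [0.4676 0.3609 0.1241] yang -9.41 F [ 0.5  0.8 -1.6] op 0.162 gf 29.9 j [-11.  31. -39. 101.  22.  57. -68.]
```

>>> jog_arm --commands "0 0 0.007 0; 0 0 0.007 0; 0 0 0 0"

```text
clock: 7.4
tool_pos: [0.4674, 0.3609, 0.1195]
orientation: [[0.163, 0.987, 0.001], [0.987, -0.163, 0.001], [0.001, 0.001, -1.0]]
wrist_force: [0.1, 0.7, -0.5]
opening: 0.166
gripper_force: 30.0
```

>>> jog_arm --commands "0 0 0 0; 0 0 0 0; 0 0 0 0; 0 0 0 0; 0 0 0 0" --grip 0.9

```text
clock: 7.82
tool_pos: [0.4671, 0.3607, 0.1191]
orientation: [[0.163, 0.987, -0.0], [0.987, -0.163, 0.0], [0.0, -0.0, -1.0]]
wrist_force: [-0.1, -0.1, 0.6]
opening: 0.477
gripper_force: 0.0
```

>>> jog_arm --commands "0 0 0 0; 0 0 0 0; 0 0 0 0; 0 0 0 0; 0 0 0 0"

```text
clock: 8.23
tool_pos: [0.4671, 0.3607, 0.1191]
orientation: [[0.163, 0.987, -0.0], [0.987, -0.163, 0.0], [0.0, -0.0, -1.0]]
wrist_force: [-0.0, -1.2, -0.2]
opening: 0.834
gripper_force: 0.0
```

```bash
python3 go.py; python3 - <<'E'
from h import *
from cell import manip
S=manip.capture("scene")
a=cv2.resize(S["frame"][100:190,270:370],None,fx=5,fy=5)
cv2.imwrite("pics/c6.png",a[:,:,::-1])
E
```

```text
t 8.23 p [0.4671 0.3607 0.1191] yang -9.40 F [-0.  -1.2 -0.2] op 0.834 gf 0.0 j [-11.  31. -39. 101.  23.  56. -68.]
```

View pics/c6.png

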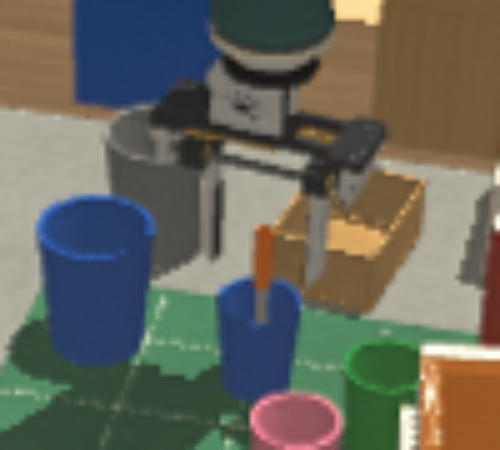

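The pin stands free in the cup (orange handle at (263,255)) and the fingers are open either side of it. I raise straight up and head for the door handle.

>>> jog_arm --commands "0 0 -0.08 0; 0 0 -0.12 0; 0 0 -0.13 0; 0 0 -0.13 0; 0 0 -0.13 0"

```text
clock: 8.7
tool_pos: [0.4667, 0.3605, 0.298]
orientation: [[0.163, 0.987, -0.0], [0.987, -0.163, 0.0], [0.0, -0.0, -1.0]]
wrist_force: [0.1, -0.4, 0.5]
opening: 0.9
gripper_force: 0.0
```

```bash
python3 go.py .6075 -.044 .3; python3 - <<'E'
from h import *
from cell import manip
np.set_printoptions(precision=4,suppress=True)
S=manip.capture("scene")
for n,lo,hi in(("orange",(3,170,100),(18,255,255)),("blue",(105,120,50),(125,255,255))):
    print(n,[b for b in blobs(S["frame"],lo,hi,15) if 270<b[1][0]<350 and 120<b[1][1]<240])
print(proj(S,[.6075,-.044,.235]))
E
```

```text
t 8.70 p [0.4667 0.3605 0.298 ] yang -9.38 F [ 0.1 -0.4  0.5] op 0.900 gf 0.0 j [ -8.  21. -43.  90.  15.  75. -62.]
shift [-1.254  0.683 -0.007] min rows 10.271763067225109
orange [([321, 145, 4, 13, 39], [322.6, 150.7]), ([347, 222, 5, 12, 27], [348.7, 228.0])]
blue [([278, 139, 23, 34, 640], [288.9, 154.8]), ([313, 156, 17, 24, 300], [321.0, 167.3])]
[339.1204 197.2688]
```

>>> jog_arm --commands "-0.105 0.057 0 0; -0.105 0.057 0 0; -0.105 0.057 0 0; -0.105 0.057 0 0; -0.105 0.057 0 0" --grip 0.45

```text
clock: 9.17
tool_pos: [0.526, 0.1896, 0.2962]
orientation: [[0.163, 0.987, 0.0], [0.987, -0.163, -0.0], [-0.0, 0.0, -1.0]]
wrist_force: [1.3, 1.3, 0.5]
opening: 0.582
gripper_force: 0.0
```

>>> jog_arm --commands "-0.105 0.057 0 0; -0.105 0.057 0 0; -0.105 0.057 0 0; -0.105 0.057 0 0; -0.105 0.057 0 0"

```text
clock: 9.58
tool_pos: [0.5847, 0.0202, 0.2962]
orientation: [[0.163, 0.987, 0.0], [0.987, -0.163, -0.0], [-0.0, 0.0, -1.0]]
wrist_force: [0.4, 0.7, 0.9]
opening: 0.448
gripper_force: 0.0
```

>>> jog_arm --commands "-0.1 0.056 0 0; -0.1 0.056 0 0; 0 0 0 0"

```text
clock: 9.83
tool_pos: [0.6089, -0.0502, 0.2951]
orientation: [[0.171, 0.985, -0.001], [0.985, -0.171, -0.002], [-0.002, -0.001, -1.0]]
wrist_force: [-0.4, -0.8, 0.5]
opening: 0.448
gripper_force: 0.0
```

```bash
python3 go.py .6075 -.044 .203; python3 - <<'E'
from h import *
from cell import manip
S=manip.capture("scene")
a=cv2.resize(S["frame"][140:240,290:390],None,fx=5,fy=5)
cv2.imwrite("pics/c7.png",a[:,:,::-1])
E
```

```text
t 9.83 p [ 0.6089 -0.0502  0.2951] yang -9.85 F [-0.4 -0.8  0.5] op 0.448 gf 0.0 j [ 26.  22. -33.  87.  12.  75. -18.]
shift [ 0.02  -0.008  0.307] min rows 2.212688545056731
```

View pics/c7.png

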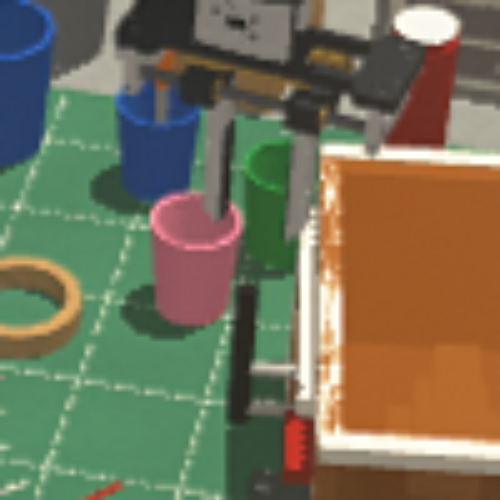

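The fingers (218,215) and (297,230) sit above and either side of the handle's top (245,288), so I go down and close.

>>> jog_arm --commands "0.012 -0.006 0.06 0; 0 0 0.065 0; 0 0 0.065 0; 0 0 0.06 0; 0 0 0.05 0"

```text
clock: 10.3
tool_pos: [0.606, -0.0377, 0.2048]
orientation: [[0.162, 0.987, -0.001], [0.987, -0.162, 0.0], [0.0, -0.001, -1.0]]
wrist_force: [0.4, -0.1, -0.0]
opening: 0.451
gripper_force: 0.0
```

>>> jog_arm --commands "0 0 0 0; 0 0 0 0; 0 0 0 0; 0 0 0 0; 0 0 0 0" --grip 0 --grip_force 40

```text
clock: 10.72
tool_pos: [0.6061, -0.0384, 0.2071]
orientation: [[0.163, 0.987, -0.001], [0.987, -0.163, 0.0], [-0.0, -0.001, -1.0]]
wrist_force: [-10.3, 1.9, 9.1]
opening: 0.163
gripper_force: 40.0
```

>>> jog_arm --commands "0 0 0 0; 0 0 0 0; 0 0 0 0"

```text
clock: 10.97
tool_pos: [0.6061, -0.0384, 0.2072]
orientation: [[0.163, 0.987, -0.001], [0.987, -0.163, -0.0], [-0.0, -0.001, -1.0]]
wrist_force: [-9.0, 1.5, 9.5]
opening: 0.165
gripper_force: 40.0
```

```bash
cat > arc.py <<'E'
from go import *
H=np.array([.6325,.122])
r=(p[:2]-H);n=12;th=np.radians(50)/n
c,s=np.cos(th),np.sin(th);d=np.array([[c,s],[-s,c]])@r-r
print("r",np.linalg.norm(r),"row",(R.T@np.array([*d,0])/.3).round(4),"turn",round(th/.5,4))
E
python3 arc.py
```

```text
t 10.97 p [ 0.6061 -0.0384  0.2072] yang -9.38 F [-9.   1.5  9.5] op 0.165 gf 40.0 j [ 25.  25. -32.  94.  14.  65. -20.]
r 0.16255549228706953 row [ 0.0014 -0.0394  0.    ] turn 0.1454
```

>>> jog_arm --commands "0 0 0 0; 0 0 0 0; -0.017 0 0.01 0; 0 0 0.01 0; 0 0 0 0" --grip 0.4

```text
clock: 11.38
tool_pos: [0.6055, -0.0445, 0.1994]
orientation: [[0.164, 0.986, -0.001], [0.986, -0.164, -0.0], [-0.0, -0.001, -1.0]]
wrist_force: [-0.3, 0.4, -0.0]
opening: 0.398
gripper_force: 0.0
```

>>> jog_arm --commands "0 0 0 0; 0 0 0 0; 0 0 0 0; 0 0 0 0; 0 0 0 0" --grip 0 --grip_force 40

```text
clock: 11.8
tool_pos: [0.605, -0.0437, 0.2]
orientation: [[0.163, 0.987, -0.002], [0.987, -0.163, 0.0], [-0.0, -0.002, -1.0]]
wrist_force: [-7.2, 0.5, 4.0]
opening: 0.163
gripper_force: 40.0
```

```bash
python3 arc.py
```

```text
t 11.80 p [ 0.605  -0.0437  0.2   ] yang -9.38 F [-7.2  0.5  4. ] op 0.163 gf 40.0 j [ 25.  25. -32.  95.  15.  64. -20.]
r 0.16794039462412844 row [ 0.0015 -0.0407  0.0001] turn 0.1454
```

>>> jog_arm --commands "0.0015 -0.02 0 0.07; 0.0015 -0.04 0 0.145; 0.0015 -0.04 0 0.145; 0.0015 -0.04 0 0.145; 0.0015 -0.04 0 0.145"

```text
clock: 12.22
tool_pos: [0.5543, -0.0276, 0.2001]
orientation: [[0.474, 0.88, -0.0], [0.88, -0.474, -0.002], [-0.001, 0.001, -1.0]]
wrist_force: [0.2, -6.7, -0.3]
opening: 0.165
gripper_force: 40.0
```

```bash
python3 arc.py
```

```text
t 12.22 p [ 0.5543 -0.0276  0.2001] yang -28.30 F [ 0.2 -6.7 -0.3] op 0.165 gf 40.0 j [ 24.  19. -30. 102.  11.  61. -38.]
r 0.16882156485579566 row [ 0.001  -0.0409 -0.    ] turn 0.1454
```

>>> jog_arm --commands "0.0015 -0.04 0 0.145; 0.0015 -0.04 0 0.145; 0.0015 -0.04 0 0.145; 0.0015 -0.04 0 0.145; 0.0015 -0.04 0 0.145"

```text
clock: 12.63
tool_pos: [0.5063, 0.0083, 0.2]
orientation: [[0.756, 0.654, -0.003], [0.654, -0.756, -0.004], [-0.005, 0.001, -1.0]]
wrist_force: [-13.2, -16.0, 11.6]
opening: 0.164
gripper_force: 40.0
```

>>> jog_arm --commands "0.0015 -0.03 0 0.11; 0.001 -0.02 0 0.075; 0.001 -0.02 0 0.075; 0 0 0 0; 0 0 0 0"

```text
clock: 13.05
tool_pos: [0.4933, 0.0246, 0.2]
orientation: [[0.833, 0.553, -0.005], [0.553, -0.833, -0.005], [-0.007, 0.001, -1.0]]
wrist_force: [-20.8, -21.9, 18.3]
opening: 0.162
gripper_force: 40.0
```

```bash
python3 arc.py;  python3 - <<'E'
from h import *
from cell import manip
T=manip.capture("top")
a=cv2.resize(T["frame"][120:270,180:380],None,fx=4,fy=4)
cv2.imwrite("pics/c8.png",a[:,:,::-1])
p=manip.observe()["tool_pos"];H=np.array([.6325,.122]);v=p[:2]-H
print("angle from hinge", np.degrees(np.arctan2(*(np.array([.605,-.0437])-H)[::-1])-np.arctan2(v[1],v[0]))%360)
S=manip.capture("scene")
print([b for b in blobs(S["frame"],(3,170,100),(18,255,255),15) if 270<b[1][0]<350 and 120<b[1][1]<240])
E
```

```text
t 13.05 p [0.4933 0.0246 0.2   ] yang -56.39 F [-20.8 -21.9  18.3] op 0.162 gf 40.0 j [ 18.  13. -28. 110.   7.  59. -69.]
r 0.16987144039544383 row [ 0.0005 -0.0412 -0.0001] turn 0.1454
angle from hinge 45.548253135389054
[([321, 145, 4, 13, 36], [322.7, 151.0])]
```

View pics/c8.png

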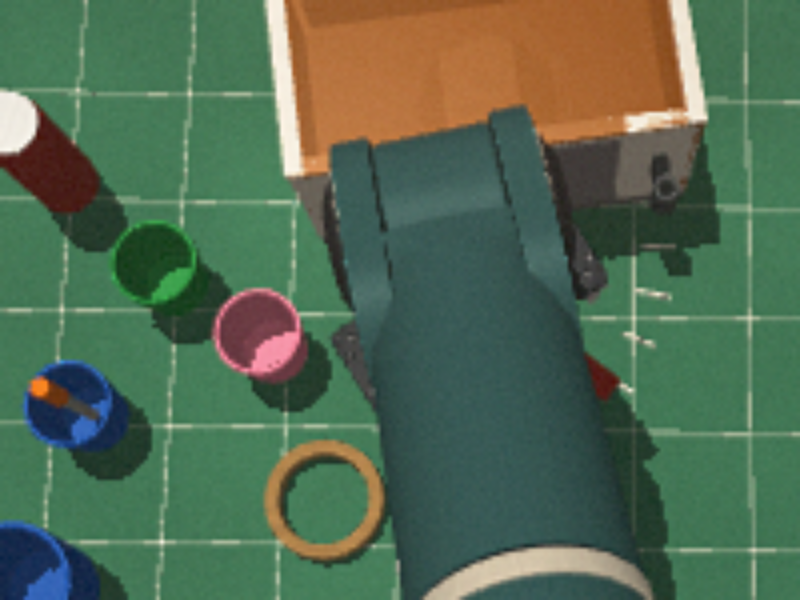

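The handle (under the arm) swings with the gripper: the red tongue is at crop (600,375). The pin still leans in the blue cup at (40,388). A sideways strain of about 35 N has built up, so I ease it with a small outward shift.

>>> jog_arm --commands "-0.005 0 0 0; -0.005 0 -0.003 0; 0 0 0 0; 0 0 0 0"

```text
clock: 13.48
tool_pos: [0.4926, 0.0253, 0.2001]
orientation: [[0.832, 0.555, -0.002], [0.555, -0.832, -0.001], [-0.002, -0.0, -1.0]]
wrist_force: [1.8, -4.6, -12.5]
opening: 0.162
gripper_force: 40.0
```

```bash
python3 arc.py;  python3 - <<'E'
from h import *
from cell import manip
import pickle
d=pickle.load(open("cap0.pkl","rb"))
q=tri(d["top"],(339.8,160.0),d["scene"],(348.6,227.9));print("tongue shut",q)
T=manip.capture("top");b=[b for b in blobs(T["frame"],(0,150,60),(5,255,255),8) if 300<b[1][0]<350 and 190<b[1][1]<230]
S=manip.capture("scene");bs=[x for x in blobs(S["frame"],(0,150,60),(5,255,255),8) if 260<x[1][0]<360 and x[1][1]>190]
print(b,bs);H=np.array([.6325,.122])
for x in b:
    e=plane(T,*x[1],q[2]);print("now",e)
print(manip.observe()["torque"])
E
```

```text
t 13.48 p [0.4926 0.0253 0.2001] yang -56.29 F [  1.8  -4.6 -12.5] op 0.162 gf 40.0 j [ 18.  12. -28. 110.   7.  59. -69.]
r 0.17007548537905504 row [ 0.0008 -0.0412  0.    ] turn 0.1454
tongue shut [ 0.65387309 -0.09593123  0.15632392]
[([327, 210, 7, 10, 30], [330.0, 214.9])] [([295, 206, 14, 11, 77], [301.7, 210.7])]
now [ 0.47926185 -0.06610401  0.15632392]
[-1.22295436 -0.46150083 -0.17513553]
```

>>> jog_arm --commands "0 -0.015 0.001 0.05; 0 -0.015 0 0.05; 0 -0.013 0 0.05; 0 0 0 0; 0 0 0 0"

```text
clock: 14.0
tool_pos: [0.4855, 0.0361, 0.2]
orientation: [[0.871, 0.491, -0.002], [0.491, -0.871, -0.001], [-0.002, 0.0, -1.0]]
wrist_force: [-2.3, -7.5, -6.2]
opening: 0.16
gripper_force: 40.0
```

```bash
python3 arc.py;  python3 - <<'E'
from h import *
from cell import manip
T=manip.capture("top");b=[b for b in blobs(T["frame"],(0,150,60),(5,255,255),8) if 300<b[1][0]<350 and 190<b[1][1]<230]
S=manip.capture("scene");bs=[x for x in blobs(S["frame"],(0,150,60),(5,255,255),8) if 260<x[1][0]<360 and x[1][1]>190]
print(b,bs);H=np.array([.6325,.122])
a=lambda P:np.degrees(np.arctan2(*(np.array(P)[:2]-H)[::-1]))
for c,x in [(T,x) for x in b]+[(S,x) for x in bs]:
    e=plane(c,*x[1],.156);print("tongue",e,a([.6539,-.0959])-a(e))
print("tool", a([.605,-.0437])-a(manip.observe()["tool_pos"]),manip.observe()["joint_velocities"].round(2))
print([b for b in blobs(S["frame"],(3,170,100),(18,255,255),15) if 300<b[1][0]<350 and 120<b[1][1]<180])
E
```

```text
t 14.00 p [0.4855 0.0361 0.2   ] yang -60.59 F [-2.3 -7.5 -6.2] op 0.160 gf 40.0 j [ 17.  12. -28. 111.   6.  59. -74.]
r 0.17030236620909597 row [ 0.0009 -0.0413 -0.    ] turn 0.1454
[([322, 213, 8, 16, 47], [325.8, 220.2])] [([292, 203, 15, 10, 80], [298.9, 207.8]), ([306, 237, 8, 4, 8], [309.5, 238.5])]
tongue [ 0.46274429 -0.0534331   0.156     ] 49.66677243097199
tongue [ 0.47094745 -0.03775222  0.156     ] 50.93007801485216
tongue [ 0.53989928 -0.17511709  0.156     ] 22.91942247131213
tool 50.22537231446603 [ 0.06  0.1  -0.05 -0.07 -0.16 -0.02 -0.05]
[([321, 145, 4, 13, 38], [322.6, 150.7])]
```

>>> jog_arm --commands "0 0 0 0; 0 0 0 0; 0 0 0 0; 0 0 0 0; 0 0 0 0"

```text
clock: 14.52
tool_pos: [0.4856, 0.0359, 0.2]
orientation: [[0.871, 0.491, -0.002], [0.491, -0.871, -0.001], [-0.002, 0.0, -1.0]]
wrist_force: [-2.4, -7.0, -7.0]
opening: 0.164
gripper_force: 40.0
```

```bash
python3 go.py; python3 -c "
from cell import manip
print(manip.sign_off())"
```

```text
t 14.52 p [0.4856 0.0359 0.2   ] yang -60.60 F [-2.4 -7.  -7. ] op 0.164 gf 40.0 j [ 17.  12. -28. 111.   6.  59. -74.]
the job is handed in; nothing more can be done
None
```

I handed the job in at about 14.5 s: the pin stands released in the small blue cup, and the gripper is holding the door at about 50° (49.7–50.9° by my camera and arm estimates); sign-off returned no verdict.

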